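Draw the yellow case out of the pan rack with the pull hook

ROBOT

A 6-joint arm with a two-finger parallel gripper is mounted at the origin on the work surface; the furniture and walls round the work are solid. World frame = base frame: x ahead of the robot, y to its left, z up, the work surface at z = 0. Lengths are in m, angles in degrees, forces in N, time in s.
With the tool pointing down it reaches from about 0.4 to 0.825 m from the base axis. Payload 7 kg.
Tool frame: the origin (TCP) lies at the very end of the fingers, on their centre line; the grasp point (between the pads) lies 19 mm behind it; z points along the fingers, y is the line along which they close (so a half turn about z gives the same grasp; the last joint's range is limited). The gripper opens to 88 mm and grips with 3 to 60 N. Pads are 19 mm wide; open, the fingers measure 130 mm over their backs; the gripper's body (78 mm by 193 mm) begins 47 mm behind the grasp point.
Start: joints at [-48.753, 20.546, 0.682, 0, -70.136, -16.507], TCP at [0.282, -0.613, 0.227] pointing down, gripper open.
Joint ranges: [-176.03, 176.03], [-82.01, 121.73], [-58.28, 71.71], [-173.87, 95.51], [-174.79, -0.11], [-173.66, 173.66]. Speed limits (degrees/s): [136.94, 136.94, 172.46, 180, 180, 180].

INTERFACE

Orientations are given as [roll, pitch, yaw] about the fixed x, y, z axes, in that order (R = Rz(yaw) Ry(pitch) Rx(roll)).
In Python, from plant import r gives the robot as it stands. The module is installed in compiled form; this text tells all that it offers.
- The arm moves only by the tool jog_arm, never from a script. Its arguments are lists of equal length, an entry for each row: "travel": the shift along the tool's x, y, z each as a share of 50 cm, from -1 to 1, a list of three; "dr": the turn, a rotation vector about the tool's x, y, z each as a share of 360 degrees, from -1 to 1, a list of three; "claw": the opening, from 0 (shut) to 1 (fully open). A call has exactly 10 rows; each row is the pose to reach, as a shift and turn from the pose commanded when the call began, along the tool's axes at that moment, turning the shorter way round; what a row does not reach only later rows make up. A row lasts 1/8 s, in which the tool goes at most 62.5 mm and 10.7 degrees, less where a joint would pass 70% of its speed; a pose out of reach is approached as far as the arm can. A call with a number of a shift or a turn outside -1 to 1 is refused whole. A call with a gripper value outside its range is refused whole. The fingers move at their own pace and stop on an object; "newtons" is the grip in N (left out, the last holds). Time passes only in rows, so rows that repeat a pose let the fingers close, or fill a call up. It gives the time, the measured TCP pose, the force, the opening and the grip force at its end, in the units of the state.
- r.get_state(): the state, without advancing time (a new reading comes with each control period).
- r.capture(name): name is "scene" or "top" or "wrist"; returns a dict with "pixels" (400x640x3 uint8, red, green, blue), "range_z" (400x640 float32, m along the optical axis (not along the pixel's ray), 0 where there is no reading), "fx", "fy", "cx", "cy" (pixels), "position" and "attitude" of the camera in the world; the wrist camera has in their place "hand_eye" (4x4, takes a point from camera to tool coordinates, whose origin is the TCP and whose axes are the flange's). Camera axes: x right, y up, looking along -z (the intrinsics and any distortion apply to the point x, -y, -z); pixel columns grow to the right and rows downward; lengths in m; the calibration is good to about 2 mm. A picture is of the moment at which its call begins: read the wrist's pose just before it.
- r.close_job(): hands the job in; it is judged then, once.
Trained networks look in the newest picture that a camera, given by its name, has taken for a name from the list of things; names that differ only in an ending like _2 or _b are one class to them, and where a whole thing is asked for, a point or a joint stands for the part that bears it (a point fixed in the world has none). Each returns a list of dicts, best first, with "conf" (0 to 1); they miss things now and then, are a little off and sometimes report something else, mostly with a low value. They report only what shows in the picture. A call takes as long as a camera call. They do not tell look-alikes from the thing itself.
- r.boxes_of(name, camera): "extent" ([left, top, right, bottom] in pixels, round what is visible of it).
- r.regions_of(name, camera): "pixels" (400x640 bool, what is visible of it) and "extent" ([left, top, right, bottom] in pixels, round what is visible of it).
- r.tip_of(name, camera): "at" ([column, row] in pixels: a listed point, or the origin of a listed thing).
The state is a dict: "time_s": time; "joints": joint angles; "qd": joint speeds; "joint_torque": joint torques, N m; "tcp_pos": TCP position; "eef_rot": TCP orientation; "contact_force": force on the tool from outside, world axes, zero at the start; "moment": the same for the moment, N m; "gripper_width": finger opening in m; "gripper_force": force on a finger pad.
Only numpy, scipy, OpenCV 4.12 (cv2) and the standard library are available. Lean on these libraries where they do the work, as an engineer would, in place of code of your own. Each camera call takes 0.05 s, during which the arm holds its last target. There are 200 camera calls.

TASK

Pick up the orange-handled hook from its rest, put its prong down into the blue pull loop of the case pan that holds the yellow dental cast, and with it drag that pan towards the front until it stands wholly outside the grey rack, upright on the bench with the cast still in it. Then unhook and put the hook back on its rest. Do not touch the pans with the fingers, and leave the pan with the white cast where it is.

Things in the scene. Friction and masses are not known exactly. Their poses are not given: they have to be found in the camera images.
- hook_grip (a point): Middle of the hook's orange handle: a level bar, 18x18 mm square, 130 mm long along x; grasp it here from above. It lies in the rest 55 mm above the bench. +x is the hook end: a 6 mm steel rod goes on straight to x = +110 mm and there turns straight down as a prong 45 mm long, which hangs free in the rest, its tip 10 mm above the bench. 0.12 kg, balanced within 10 mm of this point.
- hook_tip (a point): Round lower end of the hook's prong (6 mm thick), 110 mm ahead (+x) of hook_grip and 45 mm below it.
- hook_rest: Fixed grey rest, 105x60 mm, origin on the bench under its middle, x along the handle lying in it. Two upright saddles 8 mm thick at x = -42 and +42 mm leave 76 mm between them for the fingers; base plate 6 mm thick. Flat seats 46 mm above the bench, 40 mm wide between horns 13 mm higher. The handle lies on both seats, its middle then 55 mm above the bench.
- pan_yellow_loop (a point): Centre of the pull loop of the pan with the yellow cast: a rigid level ring of blue-coated steel, fixed to the pan's front wall, opening 28 mm across, 5 mm round wire, 24 mm above the bench, reached from above. It lies 51 mm in front (-x) of the pan's centre; -x points out of the rack.
- pan_yellow: Beige open parts box (case pan), 73x65x30 mm, loose, standing on the bench in one of the rack's two bays, with the yellow cast in it. Origin at the centre of its underside; -x is its front, with the loop. With the cast it weighs about 0.15 kg.
- cast_yellow: Yellow stone dental cast, 44x48x28 mm, loose in that pan, origin at the centre of its underside.
- pan_white: The same kind of box and loop, in the other bay, with a white plaster cast in it; it stays where it is.
- pan_rack: Fixed grey two-bay rack, origin on the bench at its middle, x from -35 to +40 mm. Open front at -x: pans slide out along -x on the bench (no floor or sill). Bays 72 mm wide, 70 mm deep, at y = +38.5 and -38.5 mm. Three thin steel wires across the top, 44 mm above the bench, guard the pans; the loops stand out in front. A pan is wholly outside with its centre at x = -72 mm or less, a pull of 70 to 75 mm.
Mind the look-alikes: they are no part of the job. What is shaped like the cast_yellow but green or pink is not meant.

How it is judged (in metres and radians):
On the way, in this order (a step that is already met when the one before it is completed fails the run):
1. the hook's prong is down in the loop of the pan with the yellow cast, the pan still in the rack (horizontal distance between hook_tip and pan_yellow_loop below 0.018 m and z of hook_tip in the frame of pan_yellow_loop below -0.003 m and x of pan_yellow in the frame of pan_rack above -0.06 m), for 0.1 s.
2. the pan is wholly out of the rack, with the prong still in its loop (horizontal distance between hook_tip and pan_yellow_loop below 0.018 m and z of hook_tip in the frame of pan_yellow_loop below -0.003 m and x of pan_yellow in the frame of pan_rack below -0.071 m), for 0.1 s.
At the end, for the whole second after the job is handed in: The yellow-cast pan rests upright (10 degrees) on the bench, its centre at least 71 mm in front of the rack's middle, the cast within 20 mm of its centre. The hook lies on its rest, seated within 7 mm, its middle within 22 mm along and 18 mm across the rest's, along it within 15 degrees (x of pan_yellow in the frame of pan_rack below -0.071 m and height (world z) of pan_yellow between -0.006 and 0.006 m and angle between pan_yellow's own z axis and vertical below 0.17 rad and linear speed of pan_yellow below 0.02 m/s and horizontal distance between cast_yellow and pan_yellow below 0.02 m and z of cast_yellow in the frame of pan_yellow between -0.004 and 0.012 m and x of hook_grip in the frame of hook_rest between -0.022 and 0.022 m and y of hook_grip in the frame of hook_rest between -0.018 and 0.018 m and z of hook_grip in the frame of hook_rest between 0.048 and 0.062 m and angle between the x axis of hook_grip and the x axis of hook_rest, either way round below 0.26 rad); the robot touches nothing.
It fails at once if the fingers touch the pan with the yellow cast (contact force between the fingers and pan_yellow above 0.5 N).
It fails at once if the fingers touch the pan with the white cast (contact force between the fingers and pan_white above 0.5 N).
It fails at once if the pan with the white cast is moved more than 20 mm (distance of pan_white from where it was at the start of the episode above 0.02 m).
It also fails if it takes over 48 s, if anything falls off the work surface, if the arm or the gripper's body presses on something with over 40 N, if the wrist force passes 120 N, or if a joint passes its speed limit or range.

## Working session

There is one attempt and no reset: what is moved stays moved. The work goes in short steps, Python scripts to look and compute and a tool call to move; the robot and the scene stay as the last step left them, time stands still between calls to the robot, and variables do not carry over. Pictures are saved under pics/ and viewed, at most 10 in all, crops included, and the job is handed in when it is done.

Besides the shell and the picture viewer there is one more tool, called after "Call:" as name(argument=value, ...), one argument or row to a line, values as JSON. jog_arm: Moves the arm, as the interface text tells. Its arguments: {"type":"object","properties":{"travel":{"type":"array"},"dr":{"type":"array"},"claw":{"type":"array"},"newtons":{"type":"number"}},"required":["travel","dr","claw"]}

```bash
mkdir -p pics; cat > h.py <<'E'
import numpy as np, cv2
from plant import r
from scipy.spatial.transform import Rotation as Ro
def cap(n):
    s=r.get_state(); c=r.capture(n); c['s']=s; return c
def rot(a):
    a=np.array(a,float)
    if a.shape==(3,3): return a
    if a.size==4: return Ro.from_quat(a).as_matrix()
    return Ro.from_euler('xyz',a,degrees=True).as_matrix()
def world(c,u,v,z=None,d=None):
    """pixel->world using depth d or the plane of height z"""
    ray=np.array([(u-c['cx'])/c['fx'],-(v-c['cy'])/c['fy'],-1.0])
    if 'position' in c: R=rot(c['attitude']); p=np.array(c['position'])
    else:
        T=np.array(c['hand_eye']); Rt=rot(c['s']['eef_rot'])
        R=Rt@T[:3,:3]; p=Rt@T[:3,3]+np.array(c['s']['tcp_pos'])
    w=R@ray
    if z is not None: return p+w*(z-p[2])/w[2]
    return p+w*d
def save(c,n): cv2.imwrite('pics/'+n,np.ascontiguousarray(c['pixels'][:,:,::-1]))
E
python3 - <<'E'
from h import *
print(r.get_state())
for n in ('top','scene'):
    c=cap(n); save(c,n+'.png'); print(n,[ (k,v) for k,v in c.items() if k not in('pixels','range_z','s')])
    for t in ('hook_grip','hook_tip','hook_rest','pan_yellow_loop','pan_yellow','cast_yellow','pan_white','pan_rack'):
        for q in r.tip_of(t,n)[:4]:
            u,v=q['at']; d=c['range_z'][int(v),int(u)]
            print(t,round(q['conf'],2),np.round(q['at'],1),np.round(world(c,u,v,d=d),3))
E
```

```text
{'time_s': 0.0, 'joints': array([-4.87540230e+01,  2.05903676e+01,  6.32922847e-01, -2.15623770e-02,
       -7.01351336e+01, -1.65064286e+01]), 'qd': array([ 0.01659529, -0.09829558, -0.07279851,  0.10984788, -0.04902914,
        0.04395092]), 'joint_torque': array([ 2.57802158e-04, -5.82718098e+01,  2.93056977e+01,  6.99683100e+00,
        6.87731575e-03, -1.87558030e-04]), 'tcp_pos': array([ 0.28225164, -0.61260662,  0.22562373]), 'eef_rot': array([ 1.79905477e+02, -6.87179362e-03, -1.55267789e+02]), 'contact_force': array([ 0.97654235,  0.77329501, -0.54591764]), 'moment': array([-0.01063887, -0.06016251, -0.03497557]), 'gripper_force': 0.0, 'gripper_width': 0.08771874423366384}
top [('fx', 462.1571389749635), ('fy', 462.1571389749635), ('cx', 321.52501033527676), ('cy', 197.24556286205922), ('position', array([0.45295584, 0.09850488, 0.91325801])), ('attitude', array([  6.86592477,   1.60992664, -89.1996233 ]))]
hook_grip 0.7 [253.5 249.2] [0.458 0.247 0.064]
hook_grip 0.22 [256.9 252.1] [0.452 0.241 0.06 ]
hook_tip 0.91 [239.4 198.4] [0.556 0.286 0.019]
hook_rest 0.93 [259.  250
[... 639 characters left out ...]
.67709563,  0.53831549])), ('attitude', array([ 64.7241604 ,   0.21838055, -34.57209972]))]
hook_grip 0.94 [232.6 203.9] [0.44  0.242 0.062]
hook_tip 0.7 [361.3 231.4] [0.653 0.055 0.01 ]
hook_tip 0.62 [271.8 206.8] [ 0.571  0.3   -0.005]
hook_rest 0.68 [235.6 227.3] [0.442 0.241 0.004]
pan_yellow_loop 0.91 [362.  232.2] [0.653 0.052 0.01 ]
pan_yellow 0.8 [377.3 235.7] [0.658 0.009 0.019]
cast_yellow 0.89 [384.1 279.8] [ 0.567 -0.114  0.012]
cast_yellow 0.84 [286.1 242.2] [0.489 0.101 0.015]
cast_yellow 0.62 [326.1 216.1] [0.627 0.15  0.016]
cast_yellow 0.5 [378.5 230.4] [0.679 0.029 0.016]
pan_white 0.57 [406.1 245.7] [ 0.667 -0.066  0.028]
pan_rack 0.69 [393.  239.2] [ 0.661 -0.035  0.03 ]
```

```bash
python3 - <<'E'
import cv2
a=cv2.imread('pics/top.png')
cv2.imwrite('pics/topc.png',cv2.resize(a[90:290,210:470],None,fx=3,fy=3,interpolation=cv2.INTER_CUBIC))
E
```

```text
(no output)
```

View pics/topc.png

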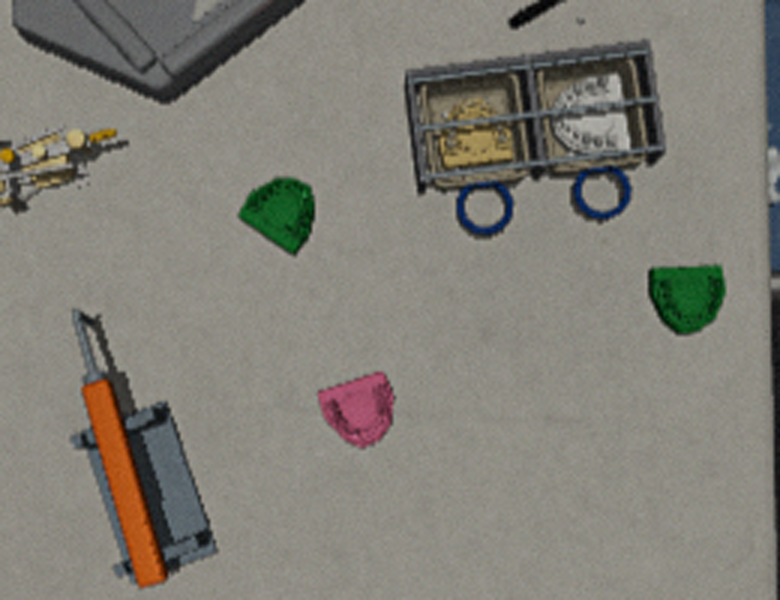

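View pics/scene.png

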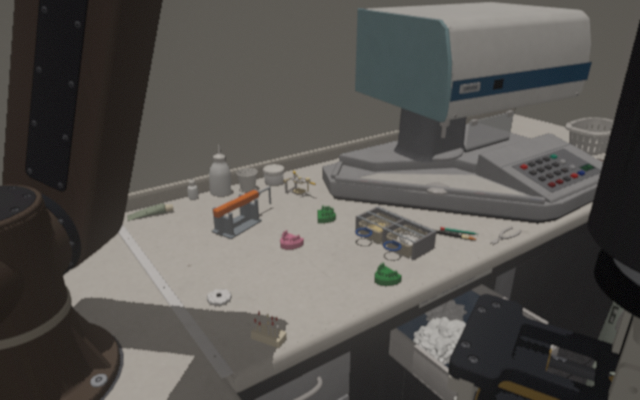

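The top view shows the yellow cast in the left bay at full pixel (369,135), with its loop at (372,159). Look-alikes: green casts at (303,161) and (440,190), the pink cast at (333,227), and the white pan's loop at (410,155). The hook's handle is at (252,250). I choose the left bay's loop, which the crop confirms.

```bash
python3 - <<'E'
from h import *
def line(c,m,z):
    ys,xs=np.nonzero(m); P=np.array([world(c,u,v,z=z) for u,v in zip(xs,ys)])[:,:2]
    (cx,cy),(w,h),a=cv2.minAreaRect((P*1000).astype(np.float32)); 
    e=np.linalg.eigh(np.cov(P.T))[1][:,1]; return len(xs),(cx,cy,w,h,a),P.mean(0),np.degrees(np.arctan2(e[1],e[0]))
for n in ('top','scene'):
    c=cap(n); hsv=cv2.cvtColor(c['pixels'],cv2.COLOR_RGB2HSV); H,S,V=hsv[...,0].astype(int),hsv[...,1],hsv[...,2]
    V_,U_=np.mgrid[:400,:640]
    if n=='top': om=(H<14)&(S>170)&(V>90)&(U_<280)&(U_>220)&(V_>200); 
    else: om=(H<14)&(S>150)&(V>70)&(U_>205)&(U_<265)&(V_>180)&(V_<225)
    print(n,'handle',line(c,om,.064 if n=='top' else .06))
    bm=((H>100)&(H<125)&(S>120)&(V_>140)&(V_<270)&(U_>340)&(U_<430)).astype(np.uint8)
    k,l,st,ce=cv2.connectedComponentsWithStats(cv2.dilate(bm,np.ones((2,2),np.uint8)))
    for i in range(1,k):
        if st[i,4]>30:
            x,y,w,h,_=st[i]; print('loop',st[i],[np.round(world(c,x+w/2-1,y+h/2-1,z=.0245),4)])
    if n=='top':
        for u,v in [(210+408/3,90+72/3),(210+648/3,90+43/3),(210+662/3,90+158/3),(210+420/3,90+190/3)]: print('rack corner',world(c,u,v,z=.044).round(4))
        u,v=210+77/3,90+313/3; print('rod bend',world(c,u,v,z=.055).round(4))
        for u,v in [(210+75/3,90+440/3),(210+165/3,90+408/3),(210+212/3,90+550/3),(210+120/3,90+572/3)]: print('horn/saddle',world(c,u,v,z=.055).round(4))
    else:
        P=[]
        for v in range(0,400,4):
            for u in range(130,620,4):
                d=c['range_z'][v,u]
                if d>0: P.append(world(c,u,v,d=d))
        P=np.array(P); 
        for z0,z1 in [(.05,.15),(.15,.3),(.3,.6)]:
            q=P[(P[:,2]>z0)&(P[:,2]<z1)&(P[:,0]>.5)&(P[:,1]>-.3)&(P[:,1]<.45)]
            for a in np.arange(-.3,.45,.1):
                s=q[(q[:,1]>=a)&(q[:,1]<a+.1)]
                if len(s): print(z0,z1,round(a,2),s[:,0].min().round(3),s[:,2].min().round(3),s[:,2].max().round(3))
c=cap('wrist'); print(c['hand_eye'],c['fx'])
E
```

```text
top handle (642, (455.3026123046875, 252.4479217529297, 127.63934326171875, 16.99820327758789, 17.955472946166992), array([0.45445476, 0.25223544]), np.float64(-161.83690215145927))
loop [401 146  20  18 167] [array([ 0.6464, -0.0463,  0.0245])]
loop [362 151  20  18 162] [array([0.6358, 0.0295, 0.0245])]
rack corner [0.72   0.0793 0.044 ]
rack corner [ 0.74   -0.0747  0.044 ]
rack corner [ 0.6645 -0.0826  0.044 ]
rack corner [0.6425 0.0711 0.044 ]
rod bend [0.5598 0.2858 0.055 ]
horn/saddle [0.4804 0.2842 0.055 ]
horn/saddle [0.5009 0.2287 0.055 ]
horn/saddle [0.4142 0.1973 0.055 ]
horn/saddle [0.4001 0.2535 0.055 ]
scene handle (245, (454.06207275390625, 251.2953643798828, 135.03248596191406, 24.354774475097656, 19.89190673828125), array([0.45348026, 0.25257795]), np.float64(-160.7992135321526))
0.05 0.15 -0.2 0.985 0.051 0.08
0.05 0.15 -0.1 0.9 0.051 0.098
0.05 0.15 0.0 0.819 0.05 0.11
0.05 0.15 0.1 0.742 0.05 0.15
0.05 0.15 0.2 0.504 0.05 0.145
0.05 0.15 0.3 0.659 0.05 0.082
0.05 0.15 0.4 0.501 0.055 0.124
0.15 0.3 -0.1 0.749 0.197 0.3
0.15 0.3 0.0 0.755 0.187 0.3
0.15 0.3 0.1 0.766 0.15 0.3
0.15 0.3 0.2 0.775 0.151 0.3
0.3 0.6 -0.2 1.152 0.338 0.338
0.3 0.6 -0.1 0.747 0.301 0.445
0.3 0.6 0.0 0.754 0.301 0.446
0.3 0.6 0.1 0.765 0.302 0.446
0.3 0.6 0.2 0.774 0.305 0.446
[[ 8.02595850e-04  9.53183793e-01  3.02390498e-01  8.19844517e-02]
 [ 9.99999594e-01 -6.40892684e-04 -6.33971655e-04 -3.35476549e-04]
 [-4.10491649e-04  3.02390884e-01 -9.53183920e-01 -1.58690778e-01]
 [ 0.00000000e+00  0.00000000e+00  0.00000000e+00  1.00000000e+00]] 282.4319113629704
```

```bash
cat >> h.py <<'E'
def go(p,yaw,base=None,q=None):
    """travel & dr from current (measured, or given) pose to TCP p, tool down with this yaw"""
    s=r.get_state(); p0=np.array(s['tcp_pos']) if base is None else np.array(base)
    R0=rot(s['eef_rot']) if q is None else rot(q)
    R1=rot([180,0,yaw]); rv=Ro.from_matrix(R0.T@R1).as_rotvec(degrees=True)
    return (R0.T@(np.array(p)-p0)/.5).round(4).tolist(),(rv/360).round(4).tolist()
E
python3 - <<'E'
from h import *
q=[180,0,-155.268]; b=[.282,-.613,.227]
print(go([.47,-.15,.24],-75,b,q)); print(go([.4548,.2523,.2],18,[.47,-.15,.24],[180,0,-75]))
E
```

```text
([-0.7289, 0.6838, -0.026], [0.0, 0.0, -0.223])
([-0.7851, -0.1789, 0.08], [-0.0, 0.0, -0.2583])
```

Call:
jog_arm(
  travel=[
    [-0.729,0.684,-0.026],
    [-0.729,0.684,-0.026],
    [-0.729,0.684,-0.026],
    [-0.729,0.684,-0.026],
    [-0.729,0.684,-0.026],
    [-0.729,0.684,-0.026],
    [-0.729,0.684,-0.026],
    [-0.729,0.684,-0.026],
    [-0.729,0.684,-0.026],
    [-0.729,0.684,-0.026],
  ],
  dr=[
    [0,0,-0.223],
    [0,0,-0.223],
    [0,0,-0.223],
    [0,0,-0.223],
    [0,0,-0.223],
    [0,0,-0.223],
    [0,0,-0.223],
    [0,0,-0.223],
    [0,0,-0.223],
    [0,0,-0.223],
  ],
  claw=[1,1,1,1,1,1,1,1,1,1],
)

```text
time_s: 2.3
tcp_pos: [0.4703, -0.1496, 0.2396]
eef_rot: [180.0, -0.0, -74.9]
contact_force: [-0.5, -0.4, -0.6]
gripper_width: 0.088
gripper_force: 0.0
```

Call:
jog_arm(
  travel=[
    [-0.785,-0.179,0.08],
    [-0.785,-0.179,0.08],
    [-0.785,-0.179,0.08],
    [-0.785,-0.179,0.08],
    [-0.785,-0.179,0.08],
    [-0.785,-0.179,0.08],
    [-0.785,-0.179,0.08],
    [-0.785,-0.179,0.08],
    [-0.785,-0.179,0.08],
    [-0.785,-0.179,0.08],
  ],
  dr=[
    [0,0,-0.258],
    [0,0,-0.258],
    [0,0,-0.258],
    [0,0,-0.258],
    [0,0,-0.258],
    [0,0,-0.258],
    [0,0,-0.258],
    [0,0,-0.258],
    [0,0,-0.258],
    [0,0,-0.258],
  ],
  claw=[1,1,1,1,1,1,1,1,1,1],
)

```text
time_s: 3.55
tcp_pos: [0.4557, 0.2511, 0.1994]
eef_rot: [180.0, 0.0, 17.7]
contact_force: [-0.5, -0.9, -0.3]
gripper_width: 0.0878
gripper_force: 0.0
```

```bash
python3 - <<'E'
from h import *
c=cap('wrist'); save(c,'w1.png')
hsv=cv2.cvtColor(c['pixels'],cv2.COLOR_RGB2HSV); m=(hsv[...,0]<14)&(hsv[...,1]>170)&(hsv[...,2]>80)&(abs(c['range_z']-np.median(c['range_z'][(hsv[...,0]<14)&(hsv[...,1]>170)]))<.1)
ys,xs=np.nonzero(m); P=np.array([world(c,u,v,z=.064) for u,v in zip(xs,ys)])[:,:2]
print(len(xs),cv2.minAreaRect((P*1000).astype(np.float32)))
for t in ('hook_grip','hook_tip'):
    for q in r.tip_of(t,'wrist')[:2]: print(t,q,world(c,*q['at'],z=.055 if t=='hook_grip' else .01).round(4))
print(c['s']['tcp_pos'],c['s']['eef_rot'])
E
```

```text
1458 ((456.836181640625, 253.11129760742188), (125.99668884277344, 15.881857872009277), 18.31787109375)
hook_grip {'at': [569.1, 37.2], 'conf': 0.75} [0.6691 0.0702 0.055 ]
hook_grip {'at': [317.5, 186.6], 'conf': 0.69} [0.4557 0.254  0.055 ]
[0.45569973 0.25105616 0.19942368] [1.79985963e+02 1.77473848e-02 1.77025824e+01]
```

View pics/w1.png

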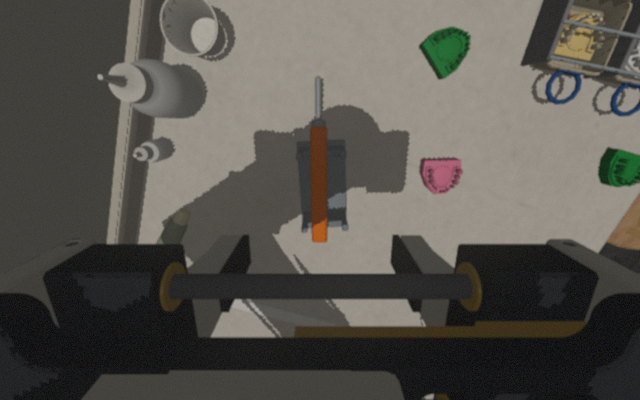

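The wrist view shows the handle centred under the gripper at (319,185) and the yellow loop at (563,87). I'll descend, grip and lift.

Call:
jog_arm(
  travel=[
    [0.002,-0.003,0.08],
    [0.002,-0.003,0.17],
    [0.002,-0.003,0.25],
    [0.002,-0.003,0.3],
    [0.002,-0.003,0.326],
    [0.002,-0.003,0.326],
    [0.002,-0.003,0.326],
    [0.002,-0.003,0.326],
    [0.002,-0.003,0.326],
    [0.002,-0.003,0.326],
  ],
  dr=[
    [0,0,-0.0014],
    [0,0,-0.0014],
    [0,0,-0.0014],
    [0,0,-0.0014],
    [0,0,-0.0014],
    [0,0,-0.0014],
    [0,0,-0.0014],
    [0,0,-0.0014],
    [0,0,-0.0014],
    [0,0,-0.0014],
  ],
  claw=[1,1,1,1,1,1,0,0,0,0],
  newtons=40,
)

```text
time_s: 4.95
tcp_pos: [0.4557, 0.2543, 0.037]
eef_rot: [-180.0, -0.0, 18.4]
contact_force: [-0.5, -0.7, -0.2]
gripper_width: 0.0534
gripper_force: 0.0
```

Call:
jog_arm(
  travel=[
    [0,0,0],
    [0,0,0],
    [0,0,0],
    [0,0,-0.02],
    [0,0,-0.06],
    [0,0,-0.12],
    [0,0,-0.16],
    [0,0,-0.16],
    [0,0,-0.16],
    [0,0,-0.16],
  ],
  dr=[
    [0,0,0],
    [0,0,0],
    [0,0,0],
    [0,0,0],
    [0,0,0],
    [0,0,0],
    [0,0,0],
    [0,0,0],
    [0,0,0],
    [0,0,0],
  ],
  claw=[0,0,0,0,0,0,0,0,0,0],
)

```text
time_s: 6.2
tcp_pos: [0.4551, 0.2537, 0.1157]
eef_rot: [180.0, 0.1, 18.4]
contact_force: [-0.5, -0.2, -1.2]
gripper_width: 0.0177
gripper_force: 40.0
```

```bash
python3 - <<'E'
from h import *
print(go([.527,.0155,.116],7.5))
E
```

```text
([-0.014, 0.4974, -0.0002], [0.0002, 0.0002, 0.0303])
```

Call:
jog_arm(
  travel=[
    [-0.001,0.06,0],
    [-0.004,0.14,0],
    [-0.006,0.22,0],
    [-0.009,0.3,0],
    [-0.011,0.38,0],
    [-0.013,0.45,0],
    [-0.014,0.497,0],
    [-0.014,0.497,0],
    [-0.014,0.497,0],
    [-0.014,0.497,0],
  ],
  dr=[
    [0,0,0.004],
    [0,0,0.008],
    [0,0,0.012],
    [0,0,0.016],
    [0,0,0.02],
    [0,0,0.025],
    [0,0,0.03],
    [0,0,0.03],
    [0,0,0.03],
    [0,0,0.03],
  ],
  claw=[0,0,0,0,0,0,0,0,0,0],
)

```text
time_s: 7.45
tcp_pos: [0.5272, 0.0168, 0.1164]
eef_rot: [180.0, 0.0, 7.7]
contact_force: [-0.3, -0.0, -0.6]
gripper_width: 0.0178
gripper_force: 40.0
```

```bash
python3 - <<'E'
from h import *
for n in ('wrist','top'):
    c=cap(n); save(c,n+'2.png'); print(c['s']['tcp_pos'],c['s']['eef_rot'])
    hsv=cv2.cvtColor(c['pixels'],cv2.COLOR_RGB2HSV); bm=((hsv[...,0]>100)&(hsv[...,0]<125)&(hsv[...,1]>120)).astype(np.uint8)
    k,l,st,ce=cv2.connectedComponentsWithStats(cv2.dilate(bm,np.ones((2,2),np.uint8)))
    for i in range(1,k):
        if st[i,4]>60: x,y,w,h,_=st[i]; print('loop',st[i],world(c,x+w/2-1,y+h/2-1,z=.0245).round(4))
    for q in r.tip_of('hook_tip',n)[:2]: print(q,world(c,*q['at'],z=c['s']['tcp_pos'][2]-.026).round(4))
    for q in r.tip_of('pan_yellow_loop',n)[:3]: print(q,world(c,*q['at'],z=.024).round(4))
a=cv2.imread('pics/wrist2.png')[0:260,140:500]; b=cv2.imread('pics/top2.png')[90:290,240:480]
a=cv2.resize(a,(720,520),interpolation=cv2.INTER_CUBIC); cv2.imwrite('pics/w2c.png',a)
E
```

```text
[0.52718887 0.0167712  0.11638042] [1.79997651e+02 1.97349990e-02 7.66849335e+00]
loop [302  51  14  42 235] [0.6372 0.0415 0.0245]
loop [328  51  19  43 279] [0.64   0.0185 0.0245]
loop [396  50  46  45 666] [ 0.6489 -0.0472  0.0245]
{'at': [322.8, 70.0], 'conf': 0.78} [0.6397 0.0297 0.024 ]
[0.52731957 0.0167366  0.11657766] [-1.79997222e+02 -3.01411963e-03  7.66543422e+00]
```

View pics/w2c.png

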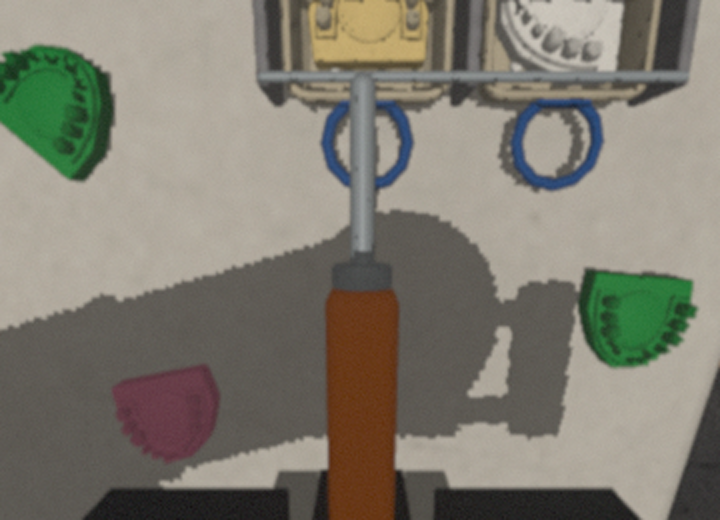

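The crop shows the prong's bend at (362,77), with the rod in line with the yellow pan's loop centred at (367,144). The white loop is at (557,144).

```bash
python3 - <<'E'
from h import *
c=cap('wrist'); s=c['s']; t=np.array(s['tcp_pos']); y=np.radians(s['eef_rot'][2])
print('bend far edge',world(c,321,37,z=t[2]+.021).round(4),'expect prong',t[:2]+.11*np.array([np.cos(y),np.sin(y)]))
print('loop',world(c,323.7,72,z=.024).round(4))
E
```

```text
bend far edge [0.6389 0.031  0.1376] expect prong [0.63642169 0.03111374]
loop [0.6386 0.0285 0.024 ]
```

Call:
jog_arm(
  travel=[
    [0.003,0.003,0.03],
    [0.003,0.003,0.06],
    [0.003,0.003,0.09],
    [0.003,0.003,0.11],
    [0.003,0.003,0.13],
    [0.003,0.003,0.145],
    [0.003,0.003,0.16],
    [0.003,0.003,0.16],
    [0.003,0.003,0.16],
    [0.003,0.003,0.16],
  ],
  dr=[
    [0,0,0],
    [0,0,0],
    [0,0,0],
    [0,0,0],
    [0,0,0],
    [0,0,0],
    [0,0,0],
    [0,0,0],
    [0,0,0],
    [0,0,0],
  ],
  claw=[0,0,0,0,0,0,0,0,0,0],
)

```text
time_s: 9.05
tcp_pos: [0.5293, 0.015, 0.0369]
eef_rot: [-180.0, -0.0, 7.6]
contact_force: [0.2, -0.8, -0.6]
gripper_width: 0.0175
gripper_force: 40.0
```

```bash
python3 - <<'E'
from h import *
c=cap('wrist'); save(c,'w3.png')
cv2.imwrite('pics/w3c.png',cv2.resize(cv2.imread('pics/w3.png')[0:240,160:480],(800,600),interpolation=cv2.INTER_CUBIC))
E
```

```text
(no output)
```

View pics/w3c.png

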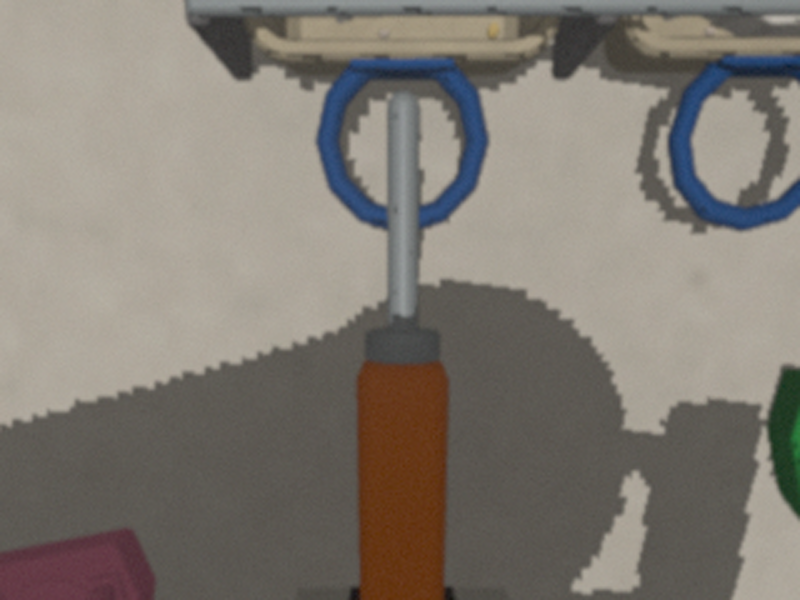

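The prong hangs in the loop, centred sideways (both at x≈403). Now I'll pull slowly along −x.

Call:
jog_arm(
  travel=[
    [-0.01,0,0],
    [-0.018,0,0],
    [-0.026,0,0],
    [-0.036,0,0],
    [-0.046,0,0],
    [-0.056,0,0],
    [-0.066,0,0],
    [-0.076,0,0],
    [-0.086,0,0],
    [-0.096,0,0],
  ],
  dr=[
    [0,0,0],
    [0,0,0],
    [0,0,0],
    [0,0,0],
    [0,0,0],
    [0,0,0],
    [0,0,0],
    [0,0,0],
    [0,0,0],
    [0,0,0],
  ],
  claw=[0,0,0,0,0,0,0,0,0,0],
)

```text
time_s: 10.35
tcp_pos: [0.4812, 0.0085, 0.0366]
eef_rot: [-180.0, -0.0, 7.6]
contact_force: [1.7, -0.2, -1.5]
gripper_width: 0.0178
gripper_force: 40.0
```

Call:
jog_arm(
  travel=[
    [-0.01,0,0],
    [-0.02,0,0],
    [-0.03,0,0],
    [-0.04,0,0],
    [-0.05,0,0],
    [-0.06,0,0],
    [-0.07,0,0],
    [-0.08,0,0],
    [-0.088,0,0],
    [-0.092,0,0],
  ],
  dr=[
    [0,0,0],
    [0,0,0],
    [0,0,0],
    [0,0,0],
    [0,0,0],
    [0,0,0],
    [0,0,0],
    [0,0,0],
    [0,0,0],
    [0,0,0],
  ],
  claw=[0,0,0,0,0,0,0,0,0,0],
)

```text
time_s: 11.6
tcp_pos: [0.4357, 0.0024, 0.0366]
eef_rot: [180.0, -0.0, 7.6]
contact_force: [0.4, -0.1, -1.6]
gripper_width: 0.0179
gripper_force: 40.0
```

```bash
python3 - <<'E'
from h import *
c=cap('wrist'); save(c,'w4.png')
c=cap('top'); save(c,'t4.png')
a=cv2.resize(cv2.imread('pics/w4.png')[0:240,160:480],(400,300),interpolation=cv2.INTER_CUBIC)
b=cv2.resize(cv2.imread('pics/t4.png')[90:210,330:450],(400,400),interpolation=cv2.INTER_CUBIC)
o=np.zeros((400,800,3),np.uint8); o[:300,:400]=a; o[:,400:]=b; cv2.imwrite('pics/o4.png',o)
E
```

```text
(no output)
```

View pics/o4.png

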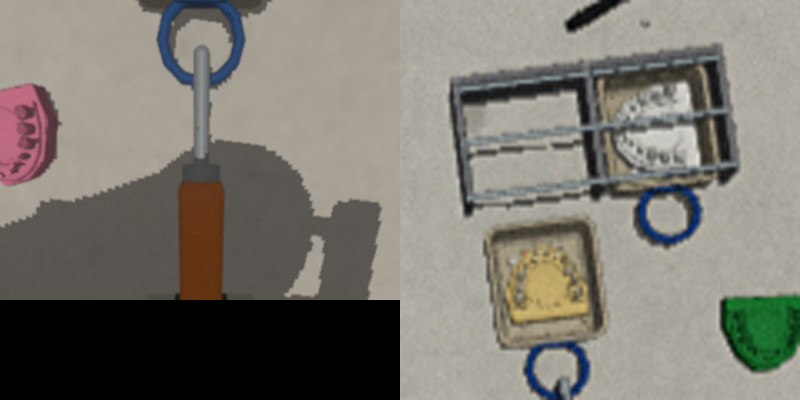

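The pan is out in front with its cast centred: pan at (547,283), rack front at (530,200), right panel. The prong is against the loop's front.

```bash
python3 - <<'E'
from h import *
c=cap('top'); R=Ro.from_euler('z',-7.5,degrees=True).as_matrix()
l=world(c,497,201.6,z=.0245); print('loop',l,'in rack',R@(l-[.692,-.002,0]))
b=r.get_state(); p=np.array(b['tcp_pos'])
up=p+[.005,.0007,.08]; print(go(up,7.6)); print(go([.4553,.254,up[2]],18.4,up,[180,0,7.6]))
E
```

```text
loop [ 0.55481465 -0.21128422  0.0245    ] in rack [-0.16332878 -0.18958749  0.0245    ]
([0.01, -0.0, -0.16], [0.0, 0.0001, 0.0])
([0.0953, -0.4937, -0.0], [-0.0, 0.0, -0.03])
```

Call:
jog_arm(
  travel=[
    [0.005,0,0],
    [0.01,0,0],
    [0.01,0,-0.01],
    [0.01,0,-0.025],
    [0.01,0,-0.05],
    [0.01,0,-0.08],
    [0.01,0,-0.12],
    [0.01,0,-0.16],
    [0.01,0,-0.16],
    [0.01,0,-0.16],
  ],
  dr=[
    [0,0,0],
    [0,0,0],
    [0,0,0],
    [0,0,0],
    [0,0,0],
    [0,0,0],
    [0,0,0],
    [0,0,0],
    [0,0,0],
    [0,0,0],
  ],
  claw=[0,0,0,0,0,0,0,0,0,0],
)

```text
time_s: 13.0
tcp_pos: [0.4406, 0.003, 0.1166]
eef_rot: [-180.0, -0.0, 7.6]
contact_force: [-0.6, 0.6, -1.3]
gripper_width: 0.0177
gripper_force: 40.0
```

```bash
python3 - <<'E'
from h import *
c=cap('top'); R=Ro.from_euler('z',-7.5,degrees=True).as_matrix()
hsv=cv2.cvtColor(c['pixels'],cv2.COLOR_RGB2HSV); bm=((hsv[...,0]>100)&(hsv[...,0]<125)&(hsv[...,1]>120)).astype(np.uint8); bm[:,:340]=0;bm[:,430:]=0
k,l,st,ce=cv2.connectedComponentsWithStats(cv2.dilate(bm,np.ones((2,2),np.uint8)))
for i in range(1,k):
    if st[i,4]>60:
        x,y,w,h,_=st[i]; q=world(c,x+w/2-1,y+h/2-1,z=.0245); print(st[i],q.round(4),(R@(q-[.692,-.002,0])).round(4))
for t in('pan_yellow','pan_rack'):
    for q in r.tip_of(t,'top')[:2]: print(t,q,world(c,*q['at'],z=0).round(4))
E
```

```text
[401 146  20  18 164] [ 0.6464 -0.0463  0.0245] [-0.051  -0.038   0.0245]
[368 192  17  19 119] [0.5544 0.0207 0.0245] [-0.1334  0.0405  0.0245]
pan_yellow {'at': [371.8, 173.1], 'conf': 0.73} [0.6122 0.0259 0.    ]
pan_rack {'at': [385.1, 132.6], 'conf': 0.87} [ 0.6953 -0.0007  0.    ]
pan_rack {'at': [374.8, 174.7], 'conf': 0.61} [0.6091 0.0199 0.    ]
```

The pan has moved 82 mm, so its centre is at about −82 mm. The white pan hasn't moved. Next is the rest.

Call:
jog_arm(
  travel=[
    [0.011,-0.06,0],
    [0.027,-0.14,0],
    [0.042,-0.22,0],
    [0.058,-0.3,0],
    [0.073,-0.38,0],
    [0.087,-0.45,0],
    [0.095,-0.493,0],
    [0.095,-0.493,0],
    [0.095,-0.493,0],
    [0.095,-0.493,0],
  ],
  dr=[
    [0,0,-0.004],
    [0,0,-0.008],
    [0,0,-0.012],
    [0,0,-0.016],
    [0,0,-0.02],
    [0,0,-0.025],
    [0,0,-0.03],
    [0,0,-0.03],
    [0,0,-0.03],
    [0,0,-0.03],
  ],
  claw=[0,0,0,0,0,0,0,0,0,0],
)

```text
time_s: 14.4
tcp_pos: [0.4552, 0.2528, 0.1165]
eef_rot: [180.0, 0.0, 18.3]
contact_force: [0.3, 0.4, -0.8]
gripper_width: 0.0176
gripper_force: 40.0
```

Call:
jog_arm(
  travel=[
    [0,0,0.02],
    [0,0,0.05],
    [0,0,0.08],
    [0,0,0.105],
    [0,0,0.125],
    [0,0,0.14],
    [0,0,0.15],
    [0,0,0.159],
    [0,0,0.159],
    [0,0,0.159],
  ],
  dr=[
    [0,0,0],
    [0,0,0],
    [0,0,0],
    [0,0,0],
    [0,0,0],
    [0,0,0],
    [0,0,0],
    [0,0,0],
    [0,0,0],
    [0,0,0],
  ],
  claw=[0,0,0,0,0,0,0,0,0,0],
)

```text
time_s: 15.65
tcp_pos: [0.4557, 0.2539, 0.0399]
eef_rot: [-180.0, -0.1, 18.5]
contact_force: [-9.8, -3.8, 27.9]
gripper_width: 0.0176
gripper_force: 40.0
```

```bash
python3 - <<'E'
from h import *
s=r.get_state(); print(s['contact_force'],s['moment'],s['tcp_pos'])
c=cap('wrist'); save(c,'w5.png'); c=cap('scene'); save(c,'s5.png')
a=cv2.resize(cv2.imread('pics/w5.png')[0:260,200:440],(400,433),interpolation=cv2.INTER_CUBIC)
b=cv2.resize(cv2.imread('pics/s5.png')[170:270,190:290],(400,400),interpolation=cv2.INTER_CUBIC)
o=np.zeros((433,800,3),np.uint8); o[:,:400]=a; o[:400,400:]=b; cv2.imwrite('pics/o5.png',o)
E
```

```text
[-9.80917418 -3.78779457 27.93024769] [-1.60954276  3.80830649 -0.02322589] [0.45571779 0.25390736 0.03986762]
```

View pics/o5.png

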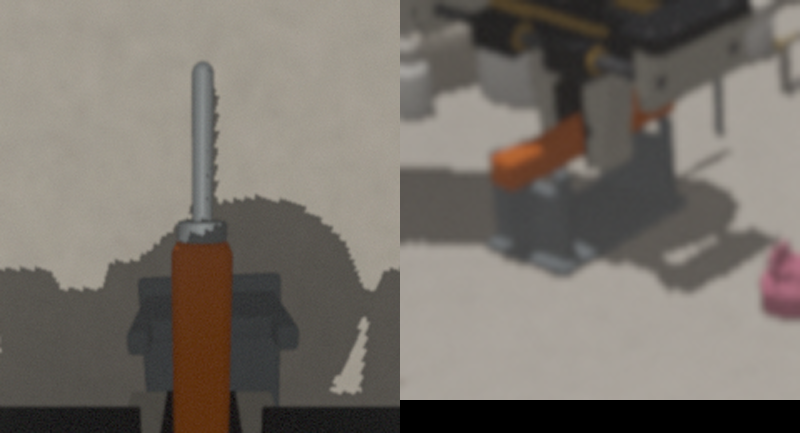

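The handle lies between the horns, with one end already on its seat, tilted slightly in the grip. I'll ease off, release and back away.

Call:
jog_arm(
  travel=[
    [0,0,-0.003],
    [0,0,-0.005],
    [0,0,-0.005],
    [0,0,-0.005],
    [0,0,-0.005],
    [0,0,-0.005],
    [0,0,-0.005],
    [0,0,-0.005],
    [0,0,-0.005],
    [0,0,-0.005],
  ],
  dr=[
    [0,0,0],
    [0,0,0],
    [0,0,0],
    [0,0,0],
    [0,0,0],
    [0,0,0],
    [0,0,0],
    [0,0,0],
    [0,0,0],
    [0,0,0],
  ],
  claw=[0,0,0.25,0.3,0.4,0.6,0.8,1,1,1],
)

```text
time_s: 17.0
tcp_pos: [0.4553, 0.2537, 0.0396]
eef_rot: [-180.0, -0.0, 18.4]
contact_force: [0.5, 0.2, -0.7]
gripper_width: 0.0796
gripper_force: 0.0
```

Call:
jog_arm(
  travel=[
    [0,0,0],
    [0,0,-0.02],
    [0,0,-0.06],
    [0,0,-0.12],
    [0,0,-0.2],
    [0,0,-0.28],
    [0,0,-0.32],
    [0,0,-0.32],
    [0,0,-0.32],
    [0,0,-0.32],
  ],
  dr=[
    [0,0,0],
    [0,0,0],
    [0,0,0],
    [0,0,0],
    [0,0,0],
    [0,0,0],
    [0,0,0],
    [0,0,0],
    [0,0,0],
    [0,0,0],
  ],
  claw=[1,1,1,1,1,1,1,1,1,1],
)

```text
time_s: 18.25
tcp_pos: [0.4549, 0.2533, 0.1987]
eef_rot: [180.0, 0.1, 18.4]
contact_force: [-0.6, -0.3, 0.0]
gripper_width: 0.0871
gripper_force: 0.0
```

```bash
python3 - <<'E'
from h import *
c=cap('wrist'); save(c,'w6.png'); t=cap('top'); save(t,'t6.png')
hsv=cv2.cvtColor(c['pixels'],cv2.COLOR_RGB2HSV); m=(hsv[...,0]<14)&(hsv[...,1]>170)&(hsv[...,2]>80); m[250:]=0
m[:,:250]=0; m[:,390:]=0
ys,xs=np.nonzero(m); P=np.array([world(c,u,v,z=.064) for u,v in zip(xs,ys)])[:,:2]
print(cv2.minAreaRect((P*1000).astype(np.float32)))
D=np.array([world(c,u,v,d=c['range_z'][v,u]) for u,v in zip(xs,ys) if c['range_z'][v,u]>0]); 
A=np.c_[(D[:,:2]-D[:,:2].mean(0))@[.95,.31],np.ones(len(D))]; print('z, slope',np.linalg.lstsq(A,D[:,2],rcond=None)[0],np.percentile(D[:,2],[10,90]))
a=cv2.resize(cv2.imread('pics/w6.png')[30:270,220:420],(400,480)); b=cv2.resize(cv2.imread('pics/t6.png')[100:290,220:440],(400,345),interpolation=cv2.INTER_CUBIC)
o=np.zeros((480,800,3),np.uint8); o[:,:400]=a; o[:345,400:]=b; cv2.imwrite('pics/o6.png',o)
E
```

```text
((457.6890563964844, 253.83030700683594), (125.4221420288086, 15.663434028625488), 17.997678756713867)
z, slope [-0.00072944  0.06459782] [0.06367692 0.0655146 ]
```

View pics/o6.png

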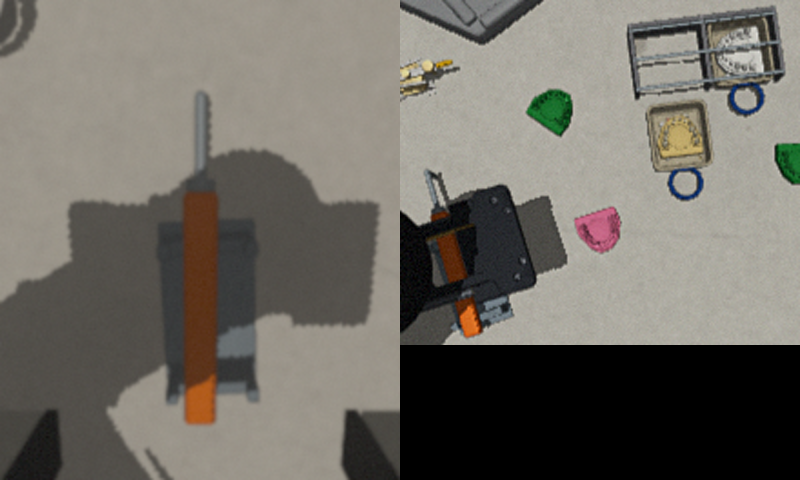

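The hook is level on its rest: handle at (200,305), top at 64.6 mm, within 2 mm of where it lay. The pan is out with its cast at (680,135), and the gripper is clear. I'm handing in.

```bash
python3 -c "
from plant import r
print(r.close_job())"
```

```text
the job is handed in; nothing more can be done
None
```

The job is handed in: the yellow-cast pan was pulled about 82 mm and stands clear of the rack with its cast in place, the hook is back level on its rest, and the white-cast pan has not moved; the hand-in returned no verdict.

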